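Swap two channels on their stock plates and nest the cover channel

ROBOT

A 6-joint arm with a two-finger parallel gripper is mounted at the origin on the work surface. World frame = base frame: x ahead of the robot, y to its left, z up, the work surface at z = 0. Lengths are in m, angles in degrees, forces in N, time in s.
With the tool pointing down it reaches from about 0.25 to 0.775 m from the base axis. Payload 8.9 kg.
Tool frame: the origin (TCP) lies on the centre line of the jaws, within the pads' length; the fingertips stand 11 mm ahead of it and the grasp point (between the pads) lies 8 mm behind it; z points along the fingers, y is the line along which they close (so a half turn about z gives the same grasp; the last joint's range is limited). The gripper opens to 85 mm and grips with 20 to 120 N. Pads are 22 mm wide; open, the fingers measure 114 mm over their backs; the gripper's body (76 mm by 85 mm) begins 54 mm behind the grasp point. The pads swing forward as they close: fully open they stand 13 mm farther back than shut.
Start: joints at [68.566, 16.656, -8.789, 64.555, 0, 82.019], TCP at [0.122, 0.511, 0.242] pointing down, gripper open.
Joint ranges: [-144.48, 144.48], [-52.06, 99.96], [-74.48, 78.29], [-112.23, 115.85], [-86.99, 84.42], [-180, 180]. Speed limits (degrees/s): [127.2, 127.2, 159.86, 180, 180, 180].

INTERFACE

Orientations are given as [roll, pitch, yaw] about the fixed x, y, z axes, in that order (R = Rz(yaw) Ry(pitch) Rx(roll)).
In Python, from cell import arm gives the robot as it stands.
- The arm moves only by the tool servo_tool, never from a script. Its argument "rows" is a list of rows, each a list of 7 numbers: the closure in counts, from 0 (fully open) to 255 (shut), then the shift along the tool's x, y, z in m, then the turn, a rotation vector about the tool's x, y, z in degrees. In form: [[fingers, dx, dy, dz, ax, ay, az], ...]. A call has 1 to 20 rows; each row is the pose to reach, as a shift and turn from the pose commanded when the call began, along the tool's axes at that moment; what a row does not reach only later rows make up. A row lasts 1/10 s, in which the tool goes at most 50 mm and 8.59 degrees, less where a joint would pass 70% of its speed; a pose out of reach is approached as far as the arm can. A call with a gripper value outside its range is refused whole. The fingers move at their own pace and stop on an object; "newtons" is the grip in N (left out, the last holds). Time passes only in rows, so rows that repeat a pose let the fingers close. It gives the time, the measured TCP pose, the force, the opening and the grip force at its end, in the units of the state.
- arm.sense(): the state, without advancing time (a new reading comes with each control period).
- arm.snapshot(name): name is "scene" or "side" or "wrist"; returns a dict with "color" (400x640x3 uint8, red, green, blue), "depth" (400x640 float32, m along the optical axis (not along the pixel's ray), 0 where there is no reading), "fx", "fy", "cx", "cy" (pixels), "view" (4x4, takes a point from world to camera coordinates); the wrist camera has in their place "T_tool_cam" (4x4, takes a point from camera to tool coordinates, whose origin is the TCP and whose axes are the flange's). Camera axes: x right, y down, z forward; pixel columns grow to the right and rows downward; lengths in m; the calibration is good to about 2 mm. The wrist camera is an equidistant fisheye: a pixel r from the principal point sees the ray r / f radians off the axis. A picture is of the moment at which its call begins: read the wrist's pose just before it.
- arm.hand_in(): hands the job in; it is judged then, once.
The state is a dict: "time_s": time; "qpos": joint angles; "qvel": joint speeds; "joint_torque": joint torques, N m; "tool_pos": TCP position; "tool_rot": TCP orientation; "wrist_force": force on the tool from outside, world axes, zero at the start; "torque": the same for the moment, N m; "gripper_width": finger opening in m; "grip_force": force on a finger pad.
Only numpy, scipy, OpenCV 4.12 (cv2) and the standard library are available. Lean on these libraries where they do the work, as an engineer would, in place of code of your own. Each camera call takes 0.05 s, during which the arm holds its last target. There are 200 camera calls.

TASK

The red and the blue U-channel lie on each other's plates: swap them, parking either one on the free grey plate on the way, so that each lies open side up, centred on and lined up lengthwise with the plate of its own colour. Only when both are home, lay the bare aluminium channel (the one with the black grip bar) open side down on the blue channel, lengthwise flush with it but shifted sideways to either side by a quarter of its width (about 12 mm), so that one flange of each drops into the other's trough and they interlock level. Set everything down rather than drop it, let go, and leave the tape roll, the jar and the green hub where they are.

Things in the scene. Friction and masses are not known exactly. Their poses are not given: they have to be found in the camera images.
- red_channel_mid (a point): Red-painted aluminium U-channel, 110 mm long (its x), 50 mm wide (its y), 30 mm tall, web and flanges 4 mm thick, open side up, with two dark holes in its web; 0.08 to 0.17 kg, loose. Origin: its centre, half-way up (15 mm over its underside); z up. Starts lengthwise (within about 10 degrees) on the blue plate.
- blue_channel_mid (a point): Blue-painted aluminium U-channel, 110 mm long (its x), 50 mm wide (its y), 30 mm tall, web and flanges 4 mm thick, open side up, with two dark holes in its web; 0.08 to 0.17 kg, loose. Origin: its centre, half-way up (15 mm over its underside); z up. Starts lengthwise (within about 10 degrees) on the red plate.
- cover_mid (a point): Bare aluminium U-channel of the same section (110 x 50 x 30 mm, 4 mm walls), open side down on the bench; on the middle of its web stands a black grip bar 60 mm long (x), 14 mm wide (y), 30 mm tall. 0.1 to 0.21 kg, loose. Origin: 15 mm over the underside of its flanges (bar top 45 mm above it); x along the channel, z up. Nested, it stands 4 mm higher than the channel below.
- red_plate_top (a point): Red plate, lies flat and fixed on the bench, 140 (its x) x 90 (its y) x 4 mm thick. Point: centre of its top face; z up.
- blue_plate_top (a point): Blue plate, lies flat and fixed on the bench, 140 (its x) x 90 (its y) x 4 mm thick. Point: centre of its top face; z up.
- grey_plate_top (a point): Grey plate, empty at the start: the free spot; lies flat and fixed on the bench, 140 (its x) x 90 (its y) x 4 mm thick. Point: centre of its top face; z up.
- tape_roll: Bystander: yellow ring, 64 mm across, 24 mm tall, lying flat near the robot. Origin: centre of its underside.
- glue_jar: Bystander: jar with an orange cap, 56 mm across, 70 mm tall. Origin: centre of its underside.
- spool_hub: Bystander: green spool hub standing upright, 80 mm across, 50 mm tall. Origin: centre of its underside.
There are look-alikes about, which are no part of the job. Several things look just like the part that bears red_channel_mid: the one meant starts farthest from the robot's base.

How it is judged:
By the outcome, as a careful person would: the job done as asked, in the order asked, and still so for the second after the job is handed in, with the robot touching nothing.
It also fails if it takes over 109 s, if anything falls off the work surface, if the arm or the gripper's body presses on something with over 40 N, if the wrist force passes 120 N, or if a joint passes its speed limit or range.

## Working session

There is one attempt and no reset: what is moved stays moved. The work goes in short steps, Python scripts to look and compute and a tool call to move; the robot and the scene stay as the last step left them, time stands still between calls to the robot, and variables do not carry over. Pictures are saved under pics/ and viewed, at most 14 in all, crops included, and the job is handed in when it is done.

Besides the shell and the picture viewer there is one more tool, called after ">>>" by a JSON object that holds its "method" and its "body". servo_tool: Moves the arm, as the interface text tells. Its arguments: {"type":"object","properties":{"rows":{"type":"array"},"newtons":{"type":"number"}},"required":["rows"]}

```bash
mkdir -p pics && ls && python3 - <<'E'
from cell import arm
import cv2,numpy as np
s=arm.sense();print(s)
for n in("scene","side"):
    d=arm.snapshot(n);cv2.imwrite(f"pics/{n}0.png",d["color"][...,::-1]);np.savez(f"pics/{n}0.npz",**d);print(n,d["fx"],d["cx"],d["cy"],d["view"])
E
```

```text
pics
{'time_s': 0.0, 'qpos': array([ 6.85654054e+01,  1.66878613e+01, -8.82883249e+00,  6.45536958e+01,
       -4.47496646e-04,  8.20166236e+01]), 'qvel': array([ 0.06036779,  0.01666247, -0.02390017, -0.05590326,  0.01032101,
        0.03924032]), 'joint_torque': array([ 2.86235172e-04, -5.37144113e+01,  3.31372333e+01,  1.59857090e-02,
       -1.26333016e-04,  7.50740014e-06]), 'tool_pos': array([0.1219957 , 0.51022339, 0.24175653]), 'tool_rot': array([-1.79930230e+02, -9.33296050e-03,  1.66548776e+02]), 'wrist_force': array([ 0.0311017 ,  1.05850851, -0.20113115]), 'torque': array([-0.02534038, -0.01579591, -0.0252171 ]), 'grip_force': 0.0, 'gripper_width': 0.08568064125027408}
scene 480.2200449725248 325.0018477089018 201.17337784166253 [[-0.83979411  0.54276636  0.01226931  0.38149427]
 [ 0.31951838  0.51239261 -0.79709586 -0.10353611]
 [-0.43892353 -0.66547613 -0.60372813  1.28185893]
 [ 0.          0.          0.          1.        ]]
side 430.26332338291394 323.1629905853084 206.1899775691902 [[ 0.87895537 -0.47690188  0.00143435 -0.41594262]
 [-0.34678582 -0.64120345 -0.68454198  0.20183416]
 [ 0.32737907  0.60118443 -0.72897203  0.97644447]
 [ 0.          0.          0.          1.        ]]
```

View pics/scene0.png

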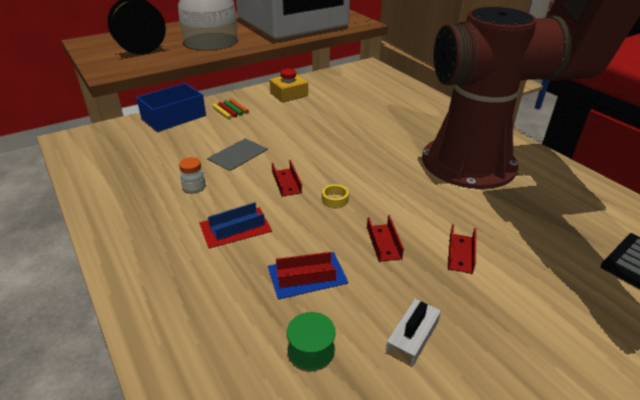

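View pics/side0.png

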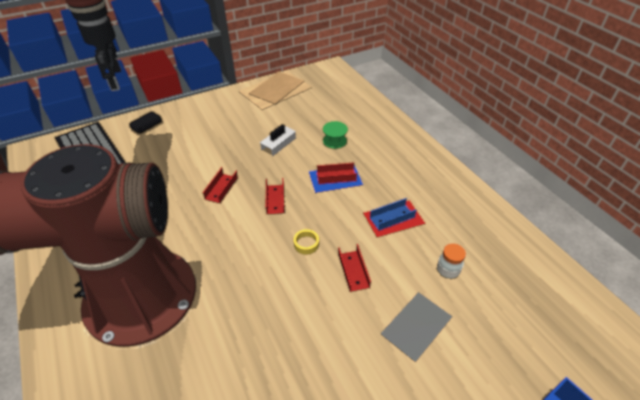

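Scene view: candidates for red_channel_mid are (306,270) on the blue plate, (287,178), (384,240), (462,248); the one on the blue plate is also farthest from the base, so I choose (306,270). Blue channel (236,222) on red plate; grey plate (238,154); cover (414,330); hub (311,340), jar (191,175), tape (336,195). Side view agrees.

```bash
cat > h.py <<'E'
import numpy as np,cv2
def cloud(d):
    z=d["depth"];v,u=np.mgrid[:400,:640]
    P=np.stack([(u-d["cx"])/d["fx"]*z,(v-d["cy"])/d["fy"]*z,z,np.ones_like(z)],-1)
    W=(P@np.linalg.inv(d["view"]).T)[...,:3]
    hsv=cv2.cvtColor(np.ascontiguousarray(d["color"]),cv2.COLOR_RGB2HSV).astype(int)
    return W,hsv,z>0
def col(hsv,c):
    H,S,V=hsv[...,0],hsv[...,1],hsv[...,2]
    return {"red":((H<6)|(H>172))&(S>140)&(V>50),"blue":(H>100)&(H<125)&(S>120)&(V>35),
            "grey":(S<60)&(V>50)&(V<170),"light":(S<60)&(V>90),"black":(V<50)}[c]
E
python3 - <<'E'
from h import *
import cv2
for n in("scene","side"):
    d=dict(np.load(f"pics/{n}0.npz"));W,h,ok=cloud(d)
    roi=ok&(W[...,0]>.1)&(W[...,0]<.95)&(np.abs(W[...,1])<.75)&(W[...,2]<.12)
    print(n,"bench z",np.median(W[...,2][roi&(np.abs(W[...,2])<.02)]))
    for c in("red","blue","grey","light"):
        m=(roi&col(h,c)).astype(np.uint8)
        k,lab,st,ce=cv2.connectedComponentsWithStats(m)
        for i in range(1,k):
            if st[i,4]<250: continue
            P=W[lab==i];
            for lo,hi in((-.003,.009),(.012,.08)):
                Q=P[(P[:,2]>lo)&(P[:,2]<hi)]
                if len(Q)<60: continue
                r=cv2.minAreaRect(Q[:,:2].astype(np.float32)*1000)
                print(n,c,ce[i].round(),st[i,4],(lo,hi),len(Q),np.round(np.hstack([r[0],r[1],r[2]]),1),"zmed/max",Q[:,2].mean().round(4),np.percentile(Q[:,2],97).round(4))
E
```

```text
scene bench z 0.0011111472968342584
scene red [287. 181.] 576 (-0.003, 0.009) 383 [ 457.8 -173.6  116.    47.3   73.7] zmed/max 0.005 0.0079
scene red [287. 181.] 576 (0.012, 0.08) 177 [ 458.5 -170.   109.8   48.8   74.8] zmed/max 0.0244 0.0321
scene red [386. 241.] 831 (-0.003, 0.009) 581 [390.2 129.8 117.5  46.2  65.4] zmed/max 0.0051 0.0076
scene red [386. 241.] 831 (0.012, 0.08) 241 [392.7 134.5 108.7  49.4  66. ] zmed/max 0.0269 0.0323
scene red [231. 234.] 632 (-0.003, 0.009) 629 [636.3 -84.4 101.8 138.9  80.9] zmed/max 0.0049 0.0072
scene red [462. 252.] 919 (-0.003, 0.009) 704 [277.3 242.9 113.   47.2  43.1] zmed/max 0.0052 0.0077
scene red [462. 252.] 919 (0.012, 0.08) 197 [277.9 244.3 110.4  48.1  42.7] zmed/max 0.0266 0.0328
scene red [305. 269.] 1546 (-0.003, 0.009) 182 [582.1 128.   47.2 107.3  69. ] zmed/max 0.008 0.009
scene red [305. 269.] 1546 (0.012, 0.08) 1082 [582.8 128.5  55.  107.4  68.1] zmed/max 0.0251 0.0359
scene blue [171. 106.] 2173 (-0.003, 0.009) 91 [ 600.  -616.7   84.4  180.4   64.8] zmed/max 0.0064 0.0088
scene blue [171. 106.] 2173 (0.012, 0.08) 2031
[... 2047 characters left out ...]
.012, 0.08) 377 [631.3 -83.1  51.5 103.9  86.3] zmed/max 0.0248 0.0355
side blue [567. 392.] 537 (0.012, 0.08) 483 [ 630.8 -607.6   37.    81.1   62. ] zmed/max 0.0517 0.0719
side grey [448. 268.] 338 (0.012, 0.08) 312 [ 646.7 -285.7   29.1   54.2   28.3] zmed/max 0.0345 0.0519
side grey [416. 326.] 2461 (-0.003, 0.009) 2456 [ 506.1 -358.9  140.6   91.    17.7] zmed/max 0.0045 0.0073
side light [278. 141.] 466 (0.012, 0.08) 383 [502.6 344.2 112.7  53.2  22.5] zmed/max 0.0282 0.0384
side light [449. 268.] 352 (0.012, 0.08) 325 [ 648.7 -286.1   31.4   55.1   34.3] zmed/max 0.0347 0.0517
side light [416. 326.] 2461 (-0.003, 0.009) 2456 [ 506.1 -358.9  140.6   91.    17.7] zmed/max 0.0045 0.0073
```

```bash
python3 - <<'E'
import cv2
a=cv2.imread("pics/scene0.png")[190:370,190:460]
cv2.imwrite("pics/crop1.png",cv2.resize(a,None,fx=2.9,fy=2.9,interpolation=cv2.INTER_CUBIC))
E
```

```text
(no output)
```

View pics/crop1.png

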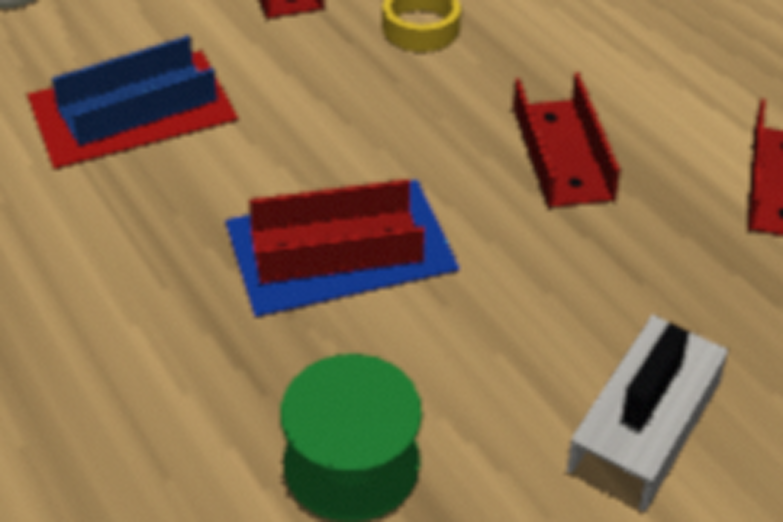

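The crop shows the red channel on the blue plate at crop (335,232), with the blue channel on red plate at (135,95) and the cover at (650,415); the choice is confirmed. Next I'll hover over the middle.

```bash
cat >> h.py <<'E'
from scipy.spatial.transform import Rotation as Ro
def delta(s,x,y,z,yaw):
    R=Ro.from_euler("xyz",s["tool_rot"],degrees=True);T=Ro.from_euler("xyz",[180,0,yaw],degrees=True)
    d=R.inv().apply(np.array([x,y,z])-s["tool_pos"]);a=(R.inv()*T).as_rotvec(degrees=True)
    print("go",(x,y,z,yaw),"->",d.round(4).tolist(),a.round(2).tolist())
def wcloud(s,d):
    z=d["depth"].astype(float);v,u=np.mgrid[:400,:640]
    a=(u-d["cx"])/d["fx"];b=(v-d["cy"])/d["fy"];r=np.hypot(a,b)+1e-9
    k=np.tan(np.minimum(r,1.5))/r
    P=np.stack([a*k*z,b*k*z,z,np.ones_like(z)],-1)@d["T_tool_cam"].T
    W=Ro.from_euler("xyz",s["tool_rot"],degrees=True).apply(P[...,:3].reshape(-1,3)).reshape(400,640,3)+s["tool_pos"]
    hsv=cv2.cvtColor(np.ascontiguousarray(d["color"]),cv2.COLOR_RGB2HSV).astype(int)
    return W,hsv,(z>0)&(r<1.3)
E
python3 - <<'E'
from cell import arm
from h import *
s=arm.sense();delta(s,.56,-.03,.28,176)
print(arm.snapshot("wrist")["T_tool_cam"])
E
```

```text
go (0.56, -0.03, 0.28, 176) -> [-0.5517, -0.4235, -0.0378] [-0.07, -0.02, -9.45]
[[ 8.29522620e-04 -9.56602595e-01 -2.91394554e-01  7.48017496e-02]
 [ 9.99998972e-01  1.13442559e-03 -8.77410680e-04  1.84888272e-04]
 [ 1.16989877e-03 -2.91393527e-01  9.56602553e-01 -1.31081256e-01]
 [ 0.00000000e+00  0.00000000e+00  0.00000000e+00  1.00000000e+00]]
```

>>> {"method": "servo_tool", "body": {"rows": [[0, -0.552, -0.4235, -0.038, 0, 0, -9.45], [0, -0.552, -0.4235, -0.038, 0, 0, -9.45], [0, -0.552, -0.4235, -0.038, 0, 0, -9.45], [0, -0.552, -0.4235, -0.038, 0, 0, -9.45], [0, -0.552, -0.4235, -0.038, 0, 0, -9.45], [0, -0.552, -0.4235, -0.038, 0, 0, -9.45], [0, -0.552, -0.4235, -0.038, 0, 0, -9.45], [0, -0.552, -0.4235, -0.038, 0, 0, -9.45], [0, -0.552, -0.4235, -0.038, 0, 0, -9.45], [0, -0.552, -0.4235, -0.038, 0, 0, -9.45], [0, -0.552, -0.4235, -0.038, 0, 0, -9.45], [0, -0.552, -0.4235, -0.038, 0, 0, -9.45], [0, -0.552, -0.4235, -0.038, 0, 0, -9.45], [0, -0.552, -0.4235, -0.038, 0, 0, -9.45], [0, -0.552, -0.4235, -0.038, 0, 0, -9.45], [0, -0.552, -0.4235, -0.038, 0, 0, -9.45], [0, -0.552, -0.4235, -0.038, 0, 0, -9.45], [0, -0.552, -0.4235, -0.038, 0, 0, -9.45]]}}

```text
time_s: 1.95
tool_pos: [0.5598, -0.0286, 0.2805]
tool_rot: [180.0, -0.0, 176.1]
wrist_force: [0.7, 0.1, 0.2]
gripper_width: 0.0855
grip_force: 0.0
```

```bash
cat > w.py <<'E'
from cell import arm
from h import *
import sys
s=arm.sense();d=arm.snapshot("wrist");W,h,ok=wcloud(s,d)
cv2.imwrite(f"pics/{sys.argv[1]}.png",d["color"][...,::-1])
roi=ok&(W[...,0]>.1)&(W[...,0]<.95)&(np.abs(W[...,1])<.6)&(W[...,2]<.12)
print(s["tool_pos"],s["tool_rot"],s["time_s"],"bench",np.median(W[...,2][roi&(np.abs(W[...,2])<.02)]))
for c in("red","blue","grey","light"):
    k,lab,st,ce=cv2.connectedComponentsWithStats((roi&col(h,c)).astype(np.uint8))
    for i in range(1,k):
        if st[i,4]<400: continue
        P=W[lab==i]
        for lo,hi in((-.004,.0105),(.015,.08)):
            Q=P[(P[:,2]>lo)&(P[:,2]<hi)]
            if len(Q)<150: continue
            r=cv2.minAreaRect(Q[:,:2].astype(np.float32)*1000)
            a=r[2] if r[1][0]>r[1][1] else r[2]-90
            print(c,ce[i].round(),st[i,4],lo,len(Q),np.round(np.hstack([r[0],sorted(r[1]),a]),1),"z",np.median(Q[:,2]).round(4),np.percentile(Q[:,2],97).round(4))
E
python3 w.py w1
```

```text
[ 0.55977242 -0.02860113  0.2804769 ] [ 1.79991069e+02 -1.24590122e-02  1.76076511e+02] 1.95 bench -0.0003580522721249313
red [431.  36.] 2579 -0.004 1803 [393.7 130.3  48.1 109.1  66.6] z 0.0034 0.0077
red [431.  36.] 2579 0.015 720 [392.7 130.2  50.7 108.2  66.5] z 0.0284 0.0305
red [210. 101.] 2708 -0.004 2227 [ 459.  -172.7   43.6  109.9   74.9] z 0.0037 0.0054
red [210. 101.] 2708 0.015 455 [ 458.9 -171.7   48.6  108.5   74.4] z 0.0294 0.0312
red [436. 176.] 2906 -0.004 1562 [581.8 125.7  47.5 107.5 -21.4] z 0.0074 0.0092
red [436. 176.] 2906 0.015 1158 [582.2 126.   50.9 107.5 -21.9] z 0.0285 0.0343
red [289. 217.] 2595 -0.004 2591 [637.3 -81.3  88.7 138.8  -9.1] z 0.0036 0.0051
blue [420. 159.] 2165 -0.004 2161 [578.2 125.2  88.4 137.9 -15.3] z 0.0033 0.005
blue [286. 218.] 2614 -0.004 2012 [633.2 -80.5  41.4 108.2  -3.1] z 0.0076 0.0091
blue [286. 218.] 2614 0.015 556 [632.8 -78.9  48.5 108.6  -3.6] z 0.033 0.0349
blue [ 30. 234.] 497 0.015 422 [ 6.241e+02 -5.959e+02  8.200e+00  5.030e+01  3.000e-01] z 0.0445 0.07
grey [547. 122.] 751 -0.004 213 [500.6 344.6  48.5 107.7  22.7] z 0.0062 0.0102
grey [547. 122.] 751 0.015 430 [500.6 325.5  45.2 117.8   2.3] z 0.0234 0.0296
grey [110. 150.] 3540 -0.004 3540 [ 505.  -358.    91.   138.5   18.3] z 0.0039 0.0053
grey [168. 241.] 721 0.015 626 [ 651.2 -265.3   30.6   53.3   33.6] z 0.0377 0.0502
light [558. 119.] 1057 0.015 1047 [499.6 347.1  51.4 110.2  24.2] z 0.029 0.0308
light [110. 151.] 3425 -0.004 3425 [ 505.4 -358.9   88.9  138.6   18.5] z 0.0039 0.0053
light [163. 242.] 417 0.015 416 [ 651.  -265.4   30.6   53.8   33.6] z 0.0416 0.0502
```

View pics/w1.png

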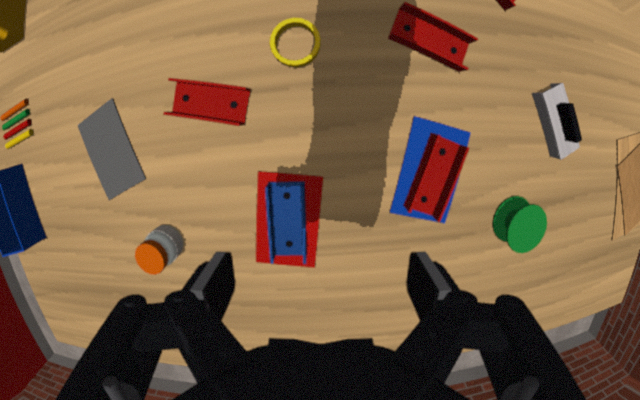

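Wrist view: blue channel at (286,218) on the red plate, red channel (436,176) on the blue plate, grey plate (110,150), cover (558,119), hub (520,225), jar (160,245). It agrees with the fixed cameras to about 2 mm and the sizes match, so I grasp blue first.

>>> {"method": "servo_tool", "body": {"rows": [[0, -0.0765, -0.0453, 0.05, 0, 0, -0.4], [0, -0.0765, -0.0453, 0.1, 0, 0, -0.4], [0, -0.0765, -0.0453, 0.15, 0, 0, -0.4], [0, -0.0765, -0.0453, 0.2, 0, 0, -0.4], [0, -0.0765, -0.0453, 0.22, 0, 0, -0.4], [0, -0.0765, -0.0453, 0.22, 0, 0, -0.4], [0, -0.0765, -0.0453, 0.24, 0, 0, -0.4], [0, -0.0765, -0.0453, 0.255, 0, 0, -0.4], [0, -0.0765, -0.0453, 0.2605, 0, 0, -0.4], [0, -0.0765, -0.0453, 0.2605, 0, 0, -0.4], [0, -0.0765, -0.0453, 0.2605, 0, 0, -0.4]], "newtons": 35}}

```text
time_s: 3.1
tool_pos: [0.6346, -0.0802, 0.0217]
tool_rot: [-180.0, 0.1, 176.4]
wrist_force: [-0.0, 0.3, -0.4]
gripper_width: 0.0855
grip_force: 0.0
```

>>> {"method": "servo_tool", "body": {"rows": [[120, 0, 0, 0, 0, 0, 0], [255, 0, 0, 0, 0, 0, 0], [255, 0, 0, 0, 0, 0, 0], [255, 0, 0, 0, 0, 0, 0], [255, 0, 0, 0, 0, 0, 0], [255, 0, 0, 0, 0, 0, 0], [255, 0, 0, 0, 0, 0, 0], [255, 0, 0, 0, 0, 0, 0]]}}

```text
time_s: 3.9
tool_pos: [0.634, -0.0803, 0.0206]
tool_rot: [-180.0, 0.1, 176.4]
wrist_force: [-1.1, 0.4, 5.3]
gripper_width: 0.0491
grip_force: 37.3
```

```bash
python3 - <<'E'
from cell import arm
from h import *
s=arm.sense();print(s["tool_pos"],s["tool_rot"],s["gripper_width"],s["grip_force"],s["wrist_force"])
delta(s,.505,-.3585,.13,198)
E
```

```text
[ 0.63404533 -0.08029733  0.02062046] [-1.79996197e+02  5.71466212e-02  1.76395568e+02] 0.04912070757944119 37.298460602760315 [-1.10078446  0.35917517  5.30925199]
go (0.505, -0.3585, 0.13, 198) -> [0.1112, -0.2858, -0.1095] [-0.01, 0.06, -21.6]
```

>>> {"method": "servo_tool", "body": {"rows": [[255, 0, 0, -0.03, 0, 0, 0], [255, 0, 0, -0.07, 0, 0, 0], [255, 0.02, -0.05, -0.1, 0, 0, -5], [255, 0.04, -0.095, -0.11, 0, 0, -10], [255, 0.055, -0.14, -0.11, 0, 0, -15], [255, 0.075, -0.185, -0.11, 0, 0, -20], [255, 0.09, -0.23, -0.11, 0, 0, -21.6], [255, 0.105, -0.27, -0.11, 0, 0, -21.6], [255, 0.1112, -0.2858, -0.1, 0, 0, -21.6], [255, 0.1112, -0.2858, -0.08, 0, 0, -21.6], [255, 0.1112, -0.2858, -0.05, 0, 0, -21.6], [255, 0.1112, -0.2858, -0.025, 0, 0, -21.6], [255, 0.1112, -0.2858, -0.012, 0, 0, -21.6], [255, 0.1112, -0.2858, -0.005, 0, 0, -21.6], [255, 0.1112, -0.2858, -0.002, 0, 0, -21.6], [255, 0.1112, -0.2858, -0.002, 0, 0, -21.6], [255, 0.1112, -0.2858, -0.001, 0, 0, -21.6], [255, 0.1112, -0.2858, -0.001, 0, 0, -21.6]]}}

```text
time_s: 5.7
tool_pos: [0.5051, -0.3589, 0.0216]
tool_rot: [-179.9, 0.0, -162.0]
wrist_force: [-0.1, 0.0, -2.4]
gripper_width: 0.0493
grip_force: 37.1
```

>>> {"method": "servo_tool", "body": {"rows": [[255, 0, 0, 0.0006, 0, 0, 0], [255, 0, 0, 0.0012, 0, 0, 0], [255, 0, 0, 0.0012, 0, 0, 0]]}}

```text
time_s: 6.0
tool_pos: [0.505, -0.3587, 0.0206]
tool_rot: [-179.9, 0.0, -162.0]
wrist_force: [-1.9, 0.7, 6.3]
gripper_width: 0.0496
grip_force: 38.2
```

>>> {"method": "servo_tool", "body": {"rows": [[200, 0, 0, 0, 0, 0, 0], [60, 0, 0, 0, 0, 0, 0], [0, 0, 0, 0, 0, 0, 0], [0, 0, 0, 0, 0, 0, 0], [0, 0, 0, 0, 0, 0, 0], [0, 0, 0, 0, 0, 0, 0], [0, 0, 0, -0.02, 0, 0, 0], [0, 0, 0, -0.06, 0, 0, 0], [0, 0, 0, -0.11, 0, 0, 0], [0, 0, 0, -0.11, 0, 0, 0]]}}

```text
time_s: 7.0
tool_pos: [0.5077, -0.3611, 0.1363]
tool_rot: [-179.5, 0.3, -162.0]
wrist_force: [0.8, -1.3, 0.5]
gripper_width: 0.0854
grip_force: 0.0
```

```bash
python3 - <<'E'
from cell import arm
from h import *
s=arm.sense();print(s["tool_pos"],s["gripper_width"])
delta(s,.5821,.126,.06,158.1)
E
```

```text
[ 0.50767857 -0.36112684  0.13626525] 0.08536956540632522
go (0.5821, 0.126, 0.06, 158.1) -> [-0.2209, 0.441, 0.0734] [-0.39, 0.46, 39.9]
```

>>> {"method": "servo_tool", "body": {"rows": [[0, -0.022, 0.044, 0, 0, 0, 4], [0, -0.044, 0.088, 0, 0, 0, 8], [0, -0.067, 0.131, 0, 0, 0, 12], [0, -0.089, 0.175, 0, 0, 0, 16], [0, -0.112, 0.219, 0, 0, 0, 20], [0, -0.134, 0.262, 0, 0, 0, 24], [0, -0.156, 0.306, 0, 0, 0, 28], [0, -0.178, 0.35, 0, 0, 0, 32], [0, -0.2, 0.394, 0, 0, 0, 36], [0, -0.2231, 0.4372, 0.02, 0, 0, 39.9], [0, -0.2231, 0.4372, 0.05, 0, 0, 39.9], [0, -0.2231, 0.4372, 0.065, 0, 0, 39.9], [0, -0.2231, 0.4372, 0.07, 0, 0, 39.9], [0, -0.2231, 0.4372, 0.07, 0, 0, 39.9], [0, -0.2231, 0.4372, 0.07, 0, 0, 39.9], [0, -0.2231, 0.4372, 0.07, 0, 0, 39.9]]}}

```text
time_s: 8.6
tool_pos: [0.5826, 0.1259, 0.0607]
tool_rot: [180.0, 0.1, 158.1]
wrist_force: [-0.4, 0.0, 0.1]
gripper_width: 0.0857
grip_force: 0.0
```

```bash
python3 - <<'E'
from cell import arm
from h import *
s=arm.sense();print(s["tool_pos"],s["gripper_width"],s["qvel"].round(2))
delta(s,.5821,.126,.0206,158.1)
E
```

```text
[0.58264929 0.12593267 0.06073071] 0.08567900137946871 [ 0.06  0.02 -0.2  -0.01 -0.02 -0.  ]
go (0.5821, 0.126, 0.0206, 158.1) -> [0.0006, -0.0002, 0.0401] [0.05, 0.1, -0.04]
```

>>> {"method": "servo_tool", "body": {"rows": [[0, 0.0006, 0, 0.02, 0, 0, 0], [0, 0.0006, 0, 0.033, 0, 0, 0], [0, 0.0006, 0, 0.039, 0, 0, 0], [0, 0.0006, 0, 0.0401, 0, 0, 0], [0, 0.0006, 0, 0.0401, 0, 0, 0], [120, 0.0006, 0, 0.0401, 0, 0, 0], [255, 0.0006, 0, 0.0401, 0, 0, 0], [255, 0.0006, 0, 0.0401, 0, 0, 0], [255, 0.0006, 0, 0.0401, 0, 0, 0], [255, 0.0006, 0, 0.0401, 0, 0, 0], [255, 0.0006, 0, 0.0401, 0, 0, 0], [255, 0.0006, 0, 0.0401, 0, 0, 0], [255, 0.0006, 0, 0.0401, 0, 0, 0]]}}

```text
time_s: 9.9
tool_pos: [0.5817, 0.1266, 0.0201]
tool_rot: [180.0, 0.1, 158.1]
wrist_force: [-1.2, 0.8, 4.9]
gripper_width: 0.0491
grip_force: 37.2
```

```bash
python3 - <<'E'
from cell import arm
from h import *
s=arm.sense();print(s["tool_pos"],s["tool_rot"],s["gripper_width"],s["grip_force"])
delta(s,.6373,-.0815,.0216,171)
E
```

```text
[0.58169135 0.126574   0.02013746] [1.79968760e+02 5.29504013e-02 1.58100722e+02] 0.049054308958454085 37.24636673927307
go (0.6373, -0.0815, 0.0216, 171) -> [-0.1292, -0.1723, -0.0014] [0.03, 0.06, -12.9]
```

>>> {"method": "servo_tool", "body": {"rows": [[255, 0, 0, -0.03, 0, 0, 0], [255, 0, 0, -0.07, 0, 0, 0], [255, -0.02, -0.03, -0.09, 0, 0, -3], [255, -0.046, -0.062, -0.09, 0, 0, -6], [255, -0.072, -0.097, -0.09, 0, 0, -9], [255, -0.098, -0.13, -0.09, 0, 0, -12], [255, -0.12, -0.16, -0.09, 0, 0, -12.9], [255, -0.1292, -0.1723, -0.08, 0, 0, -12.9], [255, -0.1292, -0.1723, -0.055, 0, 0, -12.9], [255, -0.1292, -0.1723, -0.03, 0, 0, -12.9], [255, -0.1292, -0.1723, -0.015, 0, 0, -12.9], [255, -0.1292, -0.1723, -0.007, 0, 0, -12.9], [255, -0.1292, -0.1723, -0.004, 0, 0, -12.9], [255, -0.1292, -0.1723, -0.003, 0, 0, -12.9], [255, -0.1292, -0.1723, -0.003, 0, 0, -12.9], [255, -0.1292, -0.1723, -0.003, 0, 0, -12.9]]}}

```text
time_s: 11.5
tool_pos: [0.6374, -0.0816, 0.0233]
tool_rot: [-180.0, 0.1, 171.0]
wrist_force: [0.2, 0.3, -1.3]
gripper_width: 0.0493
grip_force: 37.1
```

```bash
python3 - <<'E'
from cell import arm
from h import *
s=arm.sense();print(s["tool_pos"],s["tool_rot"],s["gripper_width"],s["wrist_force"])
delta(s,.6373,-.0815,.0202,171)
E
```

```text
[ 0.63737432 -0.08160994  0.02332174] [-1.79992898e+02  7.35893565e-02  1.71000262e+02] 0.049266596330258206 [ 0.16536357  0.28205035 -1.34626027]
go (0.6373, -0.0815, 0.0202, 171) -> [0.0001, 0.0001, 0.0031] [-0.01, 0.07, 0.0]
```

>>> {"method": "servo_tool", "body": {"rows": [[255, 0, 0, 0.001, 0, 0, 0], [255, 0, 0, 0.002, 0, 0, 0], [255, 0, 0, 0.003, 0, 0, 0], [255, 0, 0, 0.0032, 0, 0, 0], [255, 0, 0, 0.0032, 0, 0, 0]]}}

```text
time_s: 12.0
tool_pos: [0.637, -0.0816, 0.0202]
tool_rot: [-180.0, 0.0, 171.0]
wrist_force: [-1.1, 0.5, 7.4]
gripper_width: 0.0489
grip_force: 38.3
```

>>> {"method": "servo_tool", "body": {"rows": [[200, 0, 0, 0, 0, 0, 0], [60, 0, 0, 0, 0, 0, 0], [0, 0, 0, 0, 0, 0, 0], [0, 0, 0, 0, 0, 0, 0], [0, 0, 0, 0, 0, 0, 0], [0, 0, 0, 0, 0, 0, 0], [0, 0, 0, -0.02, 0, 0, 0], [0, 0, 0, -0.06, 0, 0, 0], [0, 0, 0, -0.1, 0, 0, 0], [0, 0.02, -0.04, -0.13, 0, 0, -6], [0, 0.04, -0.08, -0.17, 0, 0, -12], [0, 0.058, -0.129, -0.2, 0, 0, -19], [0, 0.058, -0.129, -0.24, 0, 0, -19], [0, 0.058, -0.129, -0.24, 0, 0, -19], [0, 0.058, -0.129, -0.24, 0, 0, -19], [0, 0.058, -0.129, -0.24, 0, 0, -19], [0, 0.058, -0.129, -0.24, 0, 0, -19]]}}

```text
time_s: 13.7
tool_pos: [0.559, -0.1989, 0.2576]
tool_rot: [179.9, -0.1, -170.0]
wrist_force: [0.1, -1.0, -0.1]
gripper_width: 0.0856
grip_force: 0.0
```

```bash
python3 w.py w2 | grep -v "grey\|light"; python3 - <<'E'
from cell import arm
from h import *
delta(arm.sense(),.505,-.3587,.06,198)
E
```

```text
[ 0.55897611 -0.19885996  0.25760019] [ 1.79901069e+02 -1.20094767e-01 -1.69952041e+02] 13.7 bench -0.00044415360024696593
red [607.  62.] 1082 -0.004 437 [276.5 240.5  52.5 107.6  42.5] z 0.0039 0.0099
red [607.  62.] 1082 0.015 511 [276.7 239.9  51.9 107.   42.2] z 0.0248 0.0299
red [355.  92.] 3548 -0.004 2811 [ 457.7 -173.    42.2  108.4   74.4] z 0.0035 0.0052
red [355.  92.] 3548 0.015 700 [ 458.7 -173.2   49.6  107.5   74.3] z 0.0292 0.0309
red [555. 102.] 1735 -0.004 1049 [393.2 129.8  49.2 109.1  65.9] z 0.0033 0.0088
red [555. 102.] 1735 0.015 584 [391.6 129.1  51.8 106.6  66.4] z 0.0265 0.0302
red [393. 235.] 5353 -0.004 4017 [637.5 -80.6  91.9 138.7  -8.7] z 0.0044 0.0088
red [393. 235.] 5353 0.015 1152 [637.1 -81.9  52.2 111.   -9. ] z 0.0288 0.0342
blue [200. 109.] 3608 -0.004 2033 [ 504.5 -357.3   48.4  109.8   18.1] z 0.0077 0.0095
blue [200. 109.] 3608 0.015 1367 [ 504.7 -357.9   50.6  108.1   17.9] z 0.0294 0.0347
blue [ 57. 180.] 751 0.015 629 [ 627.  -597.7    7.    46.8    6.1] z 0.0459 0.07
blue [520. 219.] 3416 -0.004 3416 [578.1 125.1  89.9 137.7 -15.4] z 0.0031 0.0045
go (0.505, -0.3587, 0.06, 198) -> [0.0807, -0.1482, 0.1976] [0.1, -0.11, -7.95]
```

View pics/w2.png

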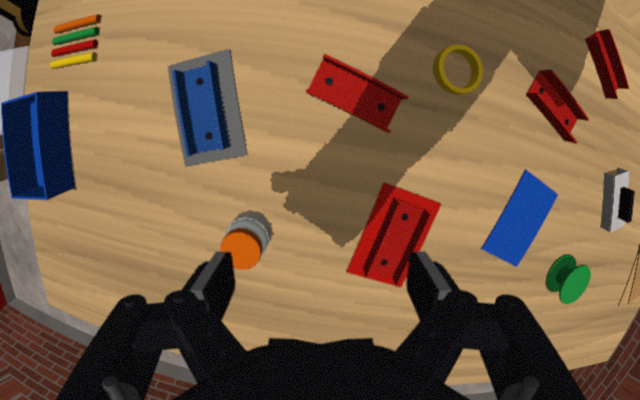

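Red channel is home at (393,235) in the picture (within 1 mm, aligned); the blue channel lies on the grey plate at (205,110).

>>> {"method": "servo_tool", "body": {"rows": [[0, 0.022, -0.04, 0.02, 0, 0, -2], [0, 0.044, -0.08, 0.04, 0, 0, -4], [0, 0.066, -0.12, 0.07, 0, 0, -6], [0, 0.0807, -0.1482, 0.11, 0, 0, -8], [0, 0.0807, -0.1482, 0.15, 0, 0, -8], [0, 0.0807, -0.1482, 0.18, 0, 0, -8], [0, 0.0807, -0.1482, 0.195, 0, 0, -8], [0, 0.0807, -0.1482, 0.1976, 0, 0, -8], [0, 0.0807, -0.1482, 0.1976, 0, 0, -8], [0, 0.0807, -0.1482, 0.1976, 0, 0, -8]]}}

```text
time_s: 14.75
tool_pos: [0.5063, -0.36, 0.0626]
tool_rot: [-179.9, 0.0, -162.0]
wrist_force: [-0.9, 0.4, -0.1]
gripper_width: 0.0855
grip_force: 0.0
```

```bash
python3 - <<'E'
from cell import arm
from h import *
delta(arm.sense(),.5047,-.358,.0206,198)
E
```

```text
go (0.5047, -0.358, 0.0206, 198) -> [0.0009, 0.0025, 0.042] [-0.07, 0.04, 0.03]
```

>>> {"method": "servo_tool", "body": {"rows": [[0, 0.0005, 0.0012, 0.02, 0, 0, 0], [0, 0.0005, 0.0012, 0.033, 0, 0, 0], [0, 0.0005, 0.0012, 0.039, 0, 0, 0], [0, 0.0005, 0.0012, 0.04, 0, 0, 0], [0, 0.0005, 0.0012, 0.04, 0, 0, 0], [120, 0.0005, 0.0012, 0.04, 0, 0, 0], [255, 0.0005, 0.0012, 0.04, 0, 0, 0], [255, 0.0005, 0.0012, 0.04, 0, 0, 0], [255, 0.0005, 0.0012, 0.04, 0, 0, 0], [255, 0.0005, 0.0012, 0.04, 0, 0, 0], [255, 0.0005, 0.0012, 0.04, 0, 0, 0], [255, 0.0005, 0.0012, 0.04, 0, 0, 0], [255, 0.0005, 0.0012, 0.04, 0, 0, 0]]}}

```text
time_s: 16.05
tool_pos: [0.5051, -0.3591, 0.0223]
tool_rot: [-180.0, 0.0, -162.0]
wrist_force: [-1.4, 1.9, 5.5]
gripper_width: 0.0492
grip_force: 37.5
```

```bash
python3 - <<'E'
from cell import arm
from h import *
s=arm.sense();print(s["tool_pos"],s["tool_rot"],s["gripper_width"],s["grip_force"])
delta(s,.5783,.1252,.13,164.6)
E
```

```text
[ 0.50505028 -0.35914485  0.02234408] [-1.79955822e+02  2.76487028e-02 -1.62004640e+02] 0.04915808720327469 37.53934979438782
go (0.5783, 0.1252, 0.13, 164.6) -> [-0.2194, 0.4379, -0.1079] [-0.03, 0.04, 33.4]
```

>>> {"method": "servo_tool", "body": {"rows": [[255, 0, 0, -0.03, 0, 0, 0], [255, 0, 0, -0.07, 0, 0, 0], [255, -0.015, 0.03, -0.1, 0, 0, 3], [255, -0.037, 0.074, -0.108, 0, 0, 6], [255, -0.059, 0.118, -0.108, 0, 0, 9], [255, -0.081, 0.162, -0.108, 0, 0, 12], [255, -0.103, 0.206, -0.108, 0, 0, 15], [255, -0.125, 0.25, -0.108, 0, 0, 18], [255, -0.147, 0.294, -0.108, 0, 0, 22], [255, -0.169, 0.338, -0.108, 0, 0, 26], [255, -0.191, 0.382, -0.108, 0, 0, 30], [255, -0.212, 0.423, -0.108, 0, 0, 33.4], [255, -0.2194, 0.4379, -0.09, 0, 0, 33.4], [255, -0.2194, 0.4379, -0.06, 0, 0, 33.4], [255, -0.2194, 0.4379, -0.04, 0, 0, 33.4], [255, -0.2194, 0.4379, -0.03, 0, 0, 33.4], [255, -0.2194, 0.4379, -0.03, 0, 0, 33.4], [255, -0.2194, 0.4379, -0.03, 0, 0, 33.4], [255, -0.2194, 0.4379, -0.03, 0, 0, 33.4]]}}

```text
time_s: 17.95
tool_pos: [0.579, 0.1252, 0.0529]
tool_rot: [180.0, 0.1, 164.6]
wrist_force: [0.6, 0.5, -0.8]
gripper_width: 0.049
grip_force: 37.3
```

```bash
python3 - <<'E'
from cell import arm
from h import *
s=arm.sense();print(s["tool_pos"],s["tool_rot"],s["gripper_width"],s["grip_force"])
delta(s,.5783,.1252,.0222,164.6)
E
```

```text
[0.57903043 0.12523637 0.0529133 ] [1.79961496e+02 1.00928138e-01 1.64576502e+02] 0.04902691830376135 37.27270781993866
go (0.5783, 0.1252, 0.0222, 164.6) -> [0.0007, -0.0002, 0.0307] [0.04, 0.1, -0.02]
```

>>> {"method": "servo_tool", "body": {"rows": [[255, 0.0005, 0, 0.012, 0, 0, 0], [255, 0.0005, 0, 0.021, 0, 0, 0], [255, 0.0005, 0, 0.026, 0, 0, 0], [255, 0.0005, 0, 0.028, 0, 0, 0], [255, 0.0005, 0, 0.029, 0, 0, 0], [255, 0.0005, 0, 0.03, 0, 0, 0], [255, 0.0005, 0, 0.0305, 0, 0, 0], [255, 0.0005, 0, 0.0305, 0, 0, 0]]}}

```text
time_s: 18.75
tool_pos: [0.5774, 0.1255, 0.0223]
tool_rot: [-180.0, -0.0, 164.6]
wrist_force: [-6.1, -0.9, 10.4]
gripper_width: 0.0489
grip_force: 38.8
```

>>> {"method": "servo_tool", "body": {"rows": [[200, 0, 0, 0, 0, 0, 0], [60, 0, 0, 0, 0, 0, 0], [0, 0, 0, 0, 0, 0, 0], [0, 0, 0, 0, 0, 0, 0], [0, 0, 0, 0, 0, 0, 0], [0, 0, 0, 0, 0, 0, 0], [0, 0, 0, -0.02, 0, 0, 0], [0, 0, 0, -0.06, 0, 0, 0], [0, 0, 0, -0.1, 0, 0, 0], [0, 0.025, 0.03, -0.13, 0, 0, -6], [0, 0.05, 0.065, -0.17, 0, 0, -12], [0, 0.077, 0.098, -0.2, 0, 0, -20], [0, 0.077, 0.098, -0.24, 0, 0, -20], [0, 0.077, 0.098, -0.24, 0, 0, -20], [0, 0.077, 0.098, -0.24, 0, 0, -20], [0, 0.077, 0.098, -0.24, 0, 0, -20], [0, 0.077, 0.098, -0.24, 0, 0, -20]]}}

```text
time_s: 20.45
tool_pos: [0.529, 0.2398, 0.2598]
tool_rot: [-180.0, -0.1, -175.5]
wrist_force: [0.4, -0.4, 1.3]
gripper_width: 0.0856
grip_force: 0.0
```

```bash
python3 w.py w3; python3 - <<'E'
from cell import arm
from h import *
s=arm.sense();d=arm.snapshot("wrist");W,h,ok=wcloud(s,d)
m=ok&(np.hypot(W[...,0]-.5,W[...,1]-.346)<.06)&(W[...,2]>.05)&(W[...,2]<.07)
Q=W[m];r=cv2.minAreaRect(Q[:,:2].astype(np.float32)*1000);print("bar",len(Q),r,np.median(Q[:,2]))
delta(s,.5,.346,.11,203.8)
E
```

```text
[0.5289813  0.23975096 0.25979968] [-1.79969492e+02 -1.34342351e-01 -1.75455765e+02] 20.45 bench -0.00029466453737961307
red [245.  57.] 3216 -0.004 2620 [394.1 130.7  46.9 109.8  66.8] z 0.0036 0.0055
red [245.  57.] 3216 0.015 569 [392.7 132.5  49.1 108.9  65.9] z 0.0293 0.0309
red [ 66. 115.] 1473 -0.004 1004 [ 457.4 -171.4   47.2  109.6   74.3] z 0.004 0.0073
red [ 66. 115.] 1473 0.015 405 [ 458.5 -170.1   49.8  106.4   74.5] z 0.0275 0.0311
red [116. 221.] 2863 -0.004 2153 [637.6 -80.   88.1 139.1  -8.5] z 0.0046 0.0094
red [116. 221.] 2863 0.015 603 [637.4 -80.3  50.7 109.8  -8.9] z 0.031 0.0349
blue [235. 195.] 6010 -0.004 5019 [578.3 126.3  88.3 138.9 -15.1] z 0.0046 0.0088
blue [235. 195.] 6010 0.015 894 [576.2 125.7  51.8 109.  -15.3] z 0.0325 0.0347
grey [ 12. 144.] 1473 -0.004 1473 [ 505.7 -357.6   91.7  137.9   18.1] z 0.0041 0.0057
grey [ 38. 225.] 578 0.015 483 [ 651.9 -260.8   27.9   54.4   26.4] z 0.0362 0.0519
light [ 12. 144.] 1337 -0.004 1337 [ 506.1 -358.8   89.2  137.9   18.1] z 0.0041 0.0057
light [408. 154.] 2713 0.015 2674 [500.2 347.9  50.7 110.7  24.3] z 0.0293 0.0312
bar 686 ((499.86212158203125, 347.8014831542969), (60.79433822631836, 15.496392250061035), 24.39433479309082) 0.05897987860983833
go (0.5, 0.346, 0.11, 203.8) -> [0.0202, 0.1083, 0.1499] [-0.01, -0.13, -19.26]
```

View pics/w3.png

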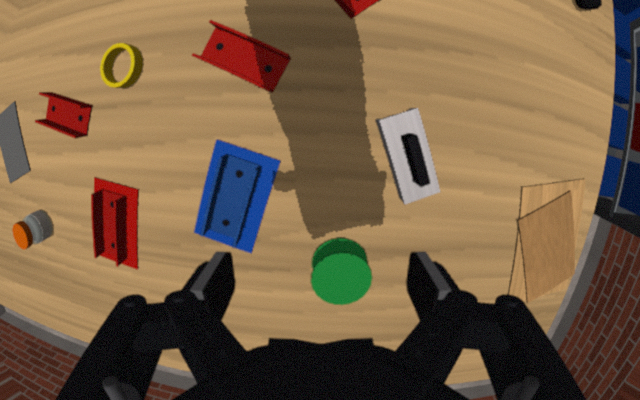

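Blue is home at (236,195), 1–2 mm short lengthwise; red is untouched. The cover's bar is at (415,160), measuring 60x15 mm with top at 59 mm, as it should.

>>> {"method": "servo_tool", "body": {"rows": [[0, 0.01, 0.04, 0.03, 0, 0, -7], [0, 0.02, 0.08, 0.06, 0, 0, -14], [0, 0.02, 0.1098, 0.1, 0, 0, -19.8], [0, 0.02, 0.1098, 0.14, 0, 0, -19.8], [0, 0.02, 0.1098, 0.165, 0, 0, -19.8], [0, 0.02, 0.1098, 0.17, 0, 0, -19.8], [0, 0.02, 0.1098, 0.17, 0, 0, -19.8], [0, 0.02, 0.1098, 0.17, 0, 0, -19.8], [0, 0.02, 0.1098, 0.17, 0, 0, -19.8]]}}

```text
time_s: 21.45
tool_pos: [0.5019, 0.3486, 0.093]
tool_rot: [180.0, 0.2, -155.6]
wrist_force: [-0.1, 0.5, 0.7]
gripper_width: 0.0852
grip_force: 0.0
```

```bash
python3 - <<'E'
from cell import arm
from h import *
s=arm.sense();print(s["tool_pos"],s["tool_rot"])
delta(s,.5,.3477,.046,204.3)
E
```

```text
[0.50193639 0.3485814  0.09297073] [ 1.79990212e+02  1.63405708e-01 -1.55634084e+02]
go (0.5, 0.3477, 0.046, 204.3) -> [0.0023, -0.0, 0.047] [0.01, 0.16, 0.07]
```

>>> {"method": "servo_tool", "body": {"rows": [[0, 0.001, 0, 0.02, 0, 0, 0], [0, 0.001, 0, 0.035, 0, 0, 0], [0, 0.001, 0, 0.043, 0, 0, 0], [0, 0.001, 0, 0.044, 0, 0, 0], [0, 0.001, 0, 0.044, 0, 0, 0], [120, 0.001, 0, 0.044, 0, 0, 0], [255, 0.001, 0, 0.044, 0, 0, 0], [255, 0.001, 0, 0.044, 0, 0, 0], [255, 0.001, 0, 0.044, 0, 0, 0], [255, 0.001, 0, 0.044, 0, 0, 0], [255, 0.001, 0, 0.044, 0, 0, 0], [255, 0.001, 0, 0.044, 0, 0, 0], [255, 0.001, 0, 0.044, 0, 0, 0], [255, 0.001, 0, 0.044, 0, 0, 0]], "newtons": 45}}

```text
time_s: 22.85
tool_pos: [0.4999, 0.3479, 0.0474]
tool_rot: [-180.0, 0.0, -155.6]
wrist_force: [-0.8, -1.0, 4.8]
gripper_width: 0.0127
grip_force: 46.3
```

```bash
python3 - <<'E'
from cell import arm
from h import *
s=arm.sense();print(s["tool_pos"],s["tool_rot"],s["gripper_width"],s["grip_force"])
a=np.radians(-15.4)
for k in(1,-1):
    x,y=.5768-k*.0125*np.sin(a),.1256+k*.0125*np.cos(a);print(x,y);delta(s,x,y,.13,164.6)
E
```

```text
[0.49992743 0.34788838 0.04741358] [-1.79996199e+02  1.79493416e-02 -1.55608193e+02] 0.012659102095256999 46.29980206489563
0.5801194514685851 0.13765119255292638
go (np.float64(0.5801194514685851), np.float64(0.13765119255292638), 0.13, 164.6) -> [0.0138, -0.2246, -0.0826] [0.0, 0.02, 39.79]
0.5734805485314148 0.11354880744707362
go (np.float64(0.5734805485314148), np.float64(0.11354880744707362), 0.13, 164.6) -> [0.0298, -0.2438, -0.0826] [0.0, 0.02, 39.79]
```

>>> {"method": "servo_tool", "body": {"rows": [[255, 0, 0, -0.03, 0, 0, 0], [255, 0, 0, -0.06, 0, 0, 0], [255, 0.002, -0.03, -0.0826, 0, 0, 5], [255, 0.004, -0.06, -0.0826, 0, 0, 10], [255, 0.006, -0.095, -0.0826, 0, 0, 16], [255, 0.008, -0.13, -0.0826, 0, 0, 23], [255, 0.01, -0.165, -0.0826, 0, 0, 30], [255, 0.012, -0.2, -0.0826, 0, 0, 36], [255, 0.0138, -0.2246, -0.08, 0, 0, 39.8], [255, 0.0138, -0.2246, -0.07, 0, 0, 39.8], [255, 0.0138, -0.2246, -0.06, 0, 0, 39.8], [255, 0.0138, -0.2246, -0.06, 0, 0, 39.8], [255, 0.0138, -0.2246, -0.06, 0, 0, 39.8], [255, 0.0138, -0.2246, -0.06, 0, 0, 39.8]]}}

```text
time_s: 24.25
tool_pos: [0.5799, 0.1385, 0.1074]
tool_rot: [180.0, 0.0, 164.7]
wrist_force: [-0.2, 0.2, -1.3]
gripper_width: 0.013
grip_force: 45.5
```

```bash
python3 w.py w4 | grep -v "grey"; python3 - <<'E'
from cell import arm
from h import *
s=arm.sense();print(s["tool_pos"],s["tool_rot"],s["gripper_width"],s["wrist_force"])
delta(s,.5801,.1377,.0554,164.6)
E
```

```text
[0.57985731 0.13848872 0.10740589] [1.79991085e+02 6.40008448e-03 1.64682948e+02] 24.25 bench -0.0004205654321311758
red [249.   6.] 1761 -0.004 373 [414.9 124.1  15.  107.8  72.9] z 0.0066 0.0102
red [249.   6.] 1761 0.015 1156 [414.7 122.6   5.1 109.6  67.5] z 0.0255 0.0304
red [ 29. 176.] 2356 -0.004 1792 [ 458.9 -171.3   47.6  109.5   74.8] z 0.0039 0.0061
red [ 29. 176.] 2356 0.015 492 [ 459.9 -165.6   49.3  100.3   74.6] z 0.0288 0.0309
red [129. 287.] 5498 -0.004 3236 [622.3 -77.8  90.8 108.6  -8.6] z 0.0043 0.0093
red [129. 287.] 5498 0.015 1885 [627.9 -78.6  52.1  91.4  -8.3] z 0.026 0.0342
blue [287. 167.] 5887 -0.004 5159 [578.7 126.   88.4 139.3 -15.2] z 0.0037 0.008
blue [287. 167.] 5887 0.015 710 [557.7 112.7  50.9 120.6 -44.9] z 0.0333 0.0346
light [  5. 266.] 404 -0.004 404 [ 557.3 -336.7   39.8   92.   -59. ] z 0.0041 0.0053
light [ 45. 332.] 785 0.015 691 [ 652.1 -261.5   27.8   54.8   25.8] z 0.038 0.0513
[0.58002842 0.13833692 0.10754232] [1.79985659e+02 2.50445515e-02 1.64668212e+02] 0.013268813852416666 [-0.13559784  0.03603867 -1.83261556]
go (0.5801, 0.1377, 0.0554, 164.6) -> [-0.0002, -0.0006, 0.0521] [0.01, 0.03, 0.07]
```

View pics/w4.png

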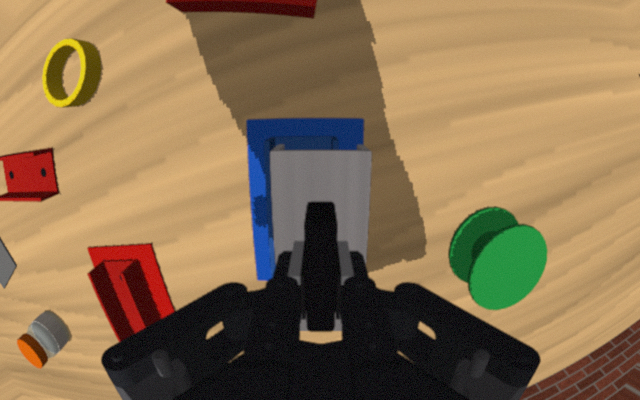

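The held cover (320,200) sits over the blue channel (300,145), square with it. I'll check the near ends against each other before lowering.

```bash
python3 - <<'E'
from cell import arm
from h import *
s=arm.sense();d=arm.snapshot("wrist");W,h,ok=wcloud(s,d)
a=np.radians(-15.4);o=np.array([.5783,.1256])
U=(W[...,:2]-o)@[np.cos(a),np.sin(a)];V=(W[...,:2]-o)@[-np.sin(a),np.cos(a)]
near=ok&(abs(U)<.08)&(abs(V)<.06)
H=h[...,1]
for n,m in(("cover web",near&(W[...,2]>.084)&(W[...,2]<.097)&(H<70)&(h[...,2]>80)),("blue rim",near&col(h,"blue")&(W[...,2]>.02)&(W[...,2]<.04)),("blue web",near&col(h,"blue")&(W[...,2]>.0065)&(W[...,2]<.011)),("plate",near&col(h,"blue")&(W[...,2]<.0058))):
    m=cv2.erode(m.astype(np.uint8),np.ones((1,1)))>0
    print(n,m.sum(),"U",np.percentile(U[m],[1,3,97,99]).round(4),"V",np.percentile(V[m],[1,3,97,99]).round(4),"z",np.median(W[...,2][m]).round(4))
    if n=="cover web":
        r=cv2.minAreaRect(W[m][:,:2].astype(np.float32)*1000);print(r)
E
```

```text
cover web 8263 U [-0.0562 -0.0555 -0.0032  0.0484] V [-0.0118 -0.011   0.0363  0.0371] z 0.0896
((580.5217895507812, 138.27496337890625), (50.23801040649414, 110.81432342529297), 75.13798522949219)
blue rim 681 U [-0.0562 -0.0557  0.0401  0.0445] V [-0.0257 -0.0254  0.0233  0.0243] z 0.0335
blue web 643 U [-0.056  -0.0559 -0.0469 -0.0468] V [-0.0215 -0.0206  0.0198  0.0206] z 0.0075
plate 4506 U [-0.0693 -0.0686  0.0589  0.0655] V [-0.0434 -0.0428  0.0404  0.0433] z 0.0035
```

>>> {"method": "servo_tool", "body": {"rows": [[255, 0, -0.0006, 0.01, 0, 0, 0], [255, 0, -0.0006, 0.02, 0, 0, 0], [255, 0, -0.0006, 0.03, 0, 0, 0], [255, 0, -0.0006, 0.038, 0, 0, 0], [255, 0, -0.0006, 0.044, 0, 0, 0], [255, 0, -0.0006, 0.047, 0, 0, 0], [255, 0, -0.0006, 0.049, 0, 0, 0], [255, 0, -0.0006, 0.05, 0, 0, 0], [255, 0, -0.0006, 0.05, 0, 0, 0], [255, 0, -0.0006, 0.05, 0, 0, 0]]}}

```text
time_s: 25.35
tool_pos: [0.58, 0.1371, 0.0575]
tool_rot: [180.0, 0.0, 164.6]
wrist_force: [-0.0, 0.2, -0.6]
gripper_width: 0.0133
grip_force: 45.5
```

>>> {"method": "servo_tool", "body": {"rows": [[255, 0, 0, 0.0007, 0, 0, 0], [255, 0, 0, 0.0014, 0, 0, 0], [255, 0, 0, 0.002, 0, 0, 0], [255, 0, 0, 0.002, 0, 0, 0]]}}

```text
time_s: 25.75
tool_pos: [0.5799, 0.1371, 0.0554]
tool_rot: [180.0, 0.0, 164.6]
wrist_force: [-0.2, 0.7, 1.4]
gripper_width: 0.013
grip_force: 45.8
```

>>> {"method": "servo_tool", "body": {"rows": [[255, 0, 0, 0.0004, 0, 0, 0], [255, 0, 0, 0.0004, 0, 0, 0], [200, 0, 0, 0.0004, 0, 0, 0], [60, 0, 0, 0.0004, 0, 0, 0], [0, 0, 0, 0, 0, 0, 0], [0, 0, 0, 0, 0, 0, 0], [0, 0, 0, 0, 0, 0, 0], [0, 0, 0, 0, 0, 0, 0], [0, 0, 0, -0.02, 0, 0, 0], [0, 0, 0, -0.06, 0, 0, 0], [0, 0, 0, -0.1, 0, 0, 0], [0, 0.05, 0, -0.14, 0, 0, 0], [0, 0.08, 0, -0.18, 0, 0, 0], [0, 0.08, 0, -0.2, 0, 0, 0], [0, 0.08, 0, -0.2, 0, 0, 0], [0, 0.08, 0, -0.2, 0, 0, 0], [0, 0.08, 0, -0.2, 0, 0, 0]]}}

```text
time_s: 27.45
tool_pos: [0.5025, 0.1581, 0.2542]
tool_rot: [-180.0, -0.1, 164.6]
wrist_force: [-0.1, -0.2, 0.2]
gripper_width: 0.0854
grip_force: 0.0
```

```bash
python3 w.py w5; python3 - <<'E'
from cell import arm
from h import *
s=arm.sense();d=arm.snapshot("wrist");W,h,ok=wcloud(s,d)
n=ok&(np.hypot(W[...,0]-.58,W[...,1]-.135)<.09)&(W[...,2]>.03)&(W[...,2]<.045)&(h[...,1]<70)&(h[...,2]>80)
r=cv2.minAreaRect(W[n][:,:2].astype(np.float32)*1000);print("cover",r,np.percentile(W[n][:,2],[3,50,97]))
A=np.c_[W[n][:,:2],np.ones(n.sum())];print("tilt",np.linalg.lstsq(A,W[n][:,2],rcond=None)[0][:2]*57.3)
E
```

```text
[0.50251742 0.15809521 0.25419665] [-1.79962237e+02 -6.90016769e-02  1.64585814e+02] 27.45 bench -0.0003330908516672171
red [276.  89.] 3543 -0.004 2902 [392.2 131.6  43.3 109.4  66.3] z 0.0036 0.0054
red [276.  89.] 3543 0.015 610 [392.5 131.6  49.1 108.7  66.5] z 0.0293 0.0309
red [108. 205.] 1766 -0.004 1178 [ 457.6 -171.3   47.4  109.1   74. ] z 0.0041 0.0087
red [108. 205.] 1766 0.015 497 [ 458.5 -170.3   50.   106.7   74.9] z 0.0276 0.0311
red [182. 266.] 966 -0.004 823 [576.1 -75.1  57.5  85.5 -62.6] z 0.0045 0.0092
blue [304. 216.] 2873 -0.004 2463 [578.  126.2  88.2 138.  -15.1] z 0.0037 0.0084
blue [304. 216.] 2873 0.015 384 [577.7 131.3  62.6 108.7 -15.5] z 0.033 0.0349
grey [323. 223.] 1763 0.015 1701 [580.1 136.6  49.8 110.8 -15.2] z 0.0376 0.0664
grey [ 58. 249.] 1782 -0.004 1782 [ 504.8 -357.1   91.5  138.3   18.5] z 0.0042 0.0056
light [320. 235.] 2575 0.015 2537 [580.3 136.5  49.6 110.7 -15. ] z 0.0375 0.039
light [ 57. 250.] 1519 -0.004 1519 [ 505.4 -359.5   87.5  138.3   17.9] z 0.0042 0.0056
cover ((578.7418823242188, 132.28939819335938), (60.980648040771484, 110.70712280273438), 73.50740814208984) [0.0361736  0.03752999 0.03891892]
tilt [-0.01761668 -0.07590615]
```

View pics/w5.png

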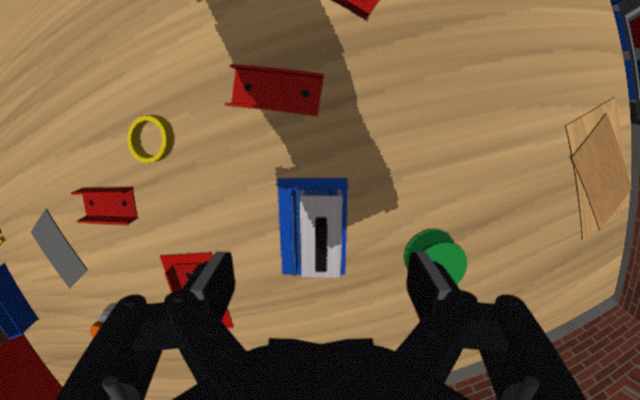

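The cover lies level and nested at (320,235), top at 37.5 mm (38 expected), flush lengthwise and shifted about 12 mm. All bystanders are in place.

```bash
python3 -c "
from cell import arm
print(arm.hand_in())"
```

```text
the job is handed in; nothing more can be done
None
```

Job handed in at about 27.5 s: red and blue each lie on their own plate, and the cover is interlocked level on the blue channel, shifted about 12 mm; by my last measurements blue sits 1–2 mm short of centre lengthwise and everything else is within about 1 mm.

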